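# Fetch a clipped seal blank from a low rack with a reacher

### The arm

A 6-joint arm with a two-finger parallel gripper is mounted at the origin on a cart in front of the work surface, level with it; the furniture and walls round the work are solid. World frame = base frame: x ahead of the robot, y to its left, z up, the work surface at z = 0. Lengths are in m, angles in rad, forces in N, time in s.
With the tool pointing down it reaches from about 0.225 to 0.875 m from the base axis. Payload 3.4 kg.
Tool frame: the origin (TCP) lies at the very end of the fingers, on their centre line; the grasp point (between the pads) lies 19 mm behind it; z points along the fingers, y is the direction in which the jaws open and shut (so a half turn about z gives the same grasp; the last joint's range is limited). The gripper opens to 85 mm and grips with 20 to 120 N. Pads are 22 mm wide; open, the fingers measure 114 mm over their backs; the gripper's body (76 mm by 85 mm) begins 54 mm behind the grasp point. The pads swing forward as they close: fully open they stand 13 mm farther back than shut.
Start: joints at [1.122, 0.276, 1.505, -0, 1.361, -0.121], TCP at [0.185, 0.544, 0.231] pointing down, gripper open.
Joint ranges: [-2.89, 2.89], [-0.75, 2.08], [0.22, 2.7], [-1.18, 4.32], [0.11, 2.71], [-2.7, 2.7]. Speed limits (rad/s): [2.57, 2.57, 3.14, 3.14, 3.14, 3.14].

### API

Orientations are given as a unit quaternion [w, x, y, z].
In Python, from rig import manip, viewer, job gives the robot as it stands.
- The arm moves only by the shell command python3 -m crank 'ROWS' [OPENING] [FORCE]. ROWS is JSON, a list of rows, each a list of 6 numbers: the shift along the tool's x, y, z in m, then the turn, a rotation vector about the tool's x, y, z in degrees. In form: [[dx, dy, dz, rx, ry, rz], ...]. A call has 1 to 20 rows; each row is the pose to reach, as a shift and turn from the pose measured when the call began, along the tool's axes at that moment; what a row does not reach only later rows make up. A row lasts 1/8 s, in which the tool goes at most 62.5 mm and 10.7 degrees, less where a joint would pass 70% of its speed; a pose out of reach is approached as far as the arm can. A call with a gripper value outside its range is refused whole. OPENING is the opening, from 0 (shut) to 1 (fully open), set as the call begins (- or left out, the last holds). The fingers move at their own pace and stop on an object; FORCE is the grip in N (left out, the last holds). Time passes only in rows, so rows that repeat a pose let the fingers close. It gives the time, the measured TCP pose, the force and the opening at its end, in the units of the state.
- manip.get_state(): the state, without advancing time (a new reading comes with each control period).
- viewer.get_image(name): name is "side" or "top" or "wrist"; returns a dict with "frame" (384x512x3 uint8, blue, green, red), "range_z" (384x512 float32, m along the optical axis (not along the pixel's ray), 0 where there is no reading), "intrinsics" (3x3 intrinsics, pixels), "world_from_camera" (4x4, takes a point from camera to world coordinates); the wrist camera has in their place "mount" (4x4, takes a point from camera to tool coordinates, whose origin is the TCP and whose axes are the flange's). Camera axes: x right, y up, looking along -z (the intrinsics and any distortion apply to the point x, -y, -z); pixel columns grow to the right and rows downward; lengths in m; the calibration is good to about 2 mm. A picture is of the moment at which its call begins: read the wrist's pose just before it.
- job.sign_off(): hands the job in, once; it reports no verdict.
The state is a dict: "clock": time; "qpos": joint angles; "qd": joint speeds; "effort": joint torques, N m; "position": TCP position; "ee_rot": TCP orientation; "contact_force": force on the tool from outside, world axes, zero at the start; "moment": the same for the moment, N m; "width": finger opening in m.
Only numpy, scipy, OpenCV 4.12 (cv2) and the standard library are available. Lean on these libraries where they do the work, as an engineer would, in place of code of your own. Each camera call takes 0.05 s, during which the arm holds its last target. There are 200 camera calls.

### The job

A small boxwood blank is stuck in the spring clip at the back of the low slatted rack, where a hand does not fit. Take the reacher by its upright squeeze grip, slide its open jaws in over the free end of the blank, squeeze the trigger firmly enough to draw the blank out of the clip but gently enough not to bruise the soft wood, and pull it out, still in the jaws, onto the board until a clear 25 mm lie between it and the rack. Then let it go there and leave the reacher standing on the board with its trigger released; do not touch the blank with the gripper and leave the other things where they are.

Things in the scene. Friction and masses are not known exactly. Their poses are not given: they have to be found in the camera images.
- board: fixed plywood board, 225 x 505 x 12 mm on low feet, long side left-right; its top is 22 mm above its origin (z = 0.022 in the world). Rack, clip, reacher and blank stand on it
- rack: fixed low wooden rack, 160 deep x 150 wide x 62 mm high, roof of four slats. Origin: centre of its underside, on the board. Its +x points into the gap; open front at x = -80 mm, back rail at x = +70 mm, inner faces of the side walls at y = +-65 mm; roof underside 52 mm above the board
- clip: fixed steel spring clip at the back of the rack, parallel to it but up to 22 mm off its middle. Origin: on the board under the centre of the clipped blank; +x points inwards. It clasps only the rear 16 mm of the blank (clip x = 12 to 28 mm), a stop stands at x = 28 mm; the free 40 mm of the blank point to the open front, with nothing of the clip beside them
- blank: boxwood seal blank, plain bar 16 x 56 x 16 mm, 20 to 45 g, lying flat. Origin: centre of its underside; its long axis is its own y (along the clip's x at the start). Soft: a jaw, or the stop between the jaws against its end, pressing with more than 20 N bruises it
- reacher: parallel-action pick-up tool, 0.31 kg, standing on a foot plate (x = -45 to +35 mm, 68 mm wide) and its nose; slide it along the board (light grips cannot lift the nose). Origin: on its underside, below the middle of the grip; +x points along its two arms to the jaws; the arms lie 8 to 22 mm above the underside, outer edges at y = +-36 mm; all closing is along its y
- palm (a point): point on the stop plate between the jaws, 165 mm ahead of the reacher's origin and 10 mm above its underside, 6 mm to the fixed side; the plate (x = 157 to 165 mm, y = -28 to +2 mm) limits how deep a piece enters the jaws
- fixed_jaw: the fixed jaw on the reacher's -y side with the stop plate; same frame as the reacher. The jaw runs from x = 165 to 199 mm, 3 to 21 mm above the underside, inner face at y = -17 mm, outer at -25 mm
- moving_jaw: the moving jaw on the reacher's +y side, one piece with the trigger paddle; its frame is the reacher's shifted by the trigger travel towards -y. Inner face 34 mm from the fixed jaw's when open
- trigger (a joint): travel of paddle and moving jaw towards the fixed post in m: 0 released, 0.022 fully squeezed, about 0.018 when both jaws press on the 16 mm blank. Return spring 5 N + 0.1 N per mm; beyond it each jaw presses with about (finger force - 7 N). A finger force of 15 to 21 N holds the blank; below about 14 N it slips from the jaws, above 26 N it is bruised
- stone_blank: bystander: standing cream stone seal blank, 19 x 19 x 56 mm, on the card mat just beyond the far edge of the board; leave it
- wax_tin: bystander: round tin 72 mm across, 35 mm high, on the table to the near side of the rack; leave it
- sand_block: bystander: cork sanding block 41 x 71 x 25 mm on the table, on the near side of the board; leave it
- clip_mouth (a point): mouth of the clip, 12 mm inward of the clip's origin, 10 mm above the board. Fixed cheek on the -y side, spring pad on the +y side, which presses the blank with 5 to 6 N: drawing the blank straight out along the clip's -x takes roughly 5 to 9 N
- grip (a point): middle of the reacher's squeeze grip, above its origin, 75 mm above its underside. Take it here from above, fingers closing along the reacher's y: one on the outside of the fixed post (26 mm wide along x, outer face at y = -31 mm, top 104 mm high), one on the outside of the trigger paddle (22 mm wide, outer face at y = +31 mm, 29 to 104 mm high). 62 mm across released, 40 mm fully squeezed

How it is judged:
On the way, in this order (a step that is already met when the one before it is completed fails the run):
1. the jaws are squeezed firmly on the blank while it still sits in the clip (each jaw presses with more than 4 N) (contact force between each of fixed_jaw, moving_jaw and blank above 4 N and x of blank in the frame of clip above -0.004 m and value of joint trigger above 0.012 m), for 0.2 s.
2. the blank is drawn wholly out of the rack's front, still between the pressing jaws (contact force between each of fixed_jaw, moving_jaw and blank above 1.5 N and x of blank in the frame of rack below -0.11 m), for 0.2 s.
At the end, for the whole second after the job is handed in: The blank lies at rest on the board in front of the rack, its centre at least 48 mm outside the rack's open front (a gap of about 20 mm or more); the reacher stands upright (within 0.1 rad) and at rest on the board, its trigger released (travel under 3 mm) (x of blank in the frame of rack below -0.128 m and height (world z) of blank between 0.015 and 0.042 m and linear speed of each of blank, reacher below 0.01 m/s and value of joint trigger below 0.003 m and angle between reacher's own z axis and vertical below 0.1 rad and height (world z) of reacher between 0.018 and 0.027 m); the robot touches nothing.
It fails at once if the blank is bruised: a jaw (or the stop plate) presses it with more than 20 N (contact force between any of fixed_jaw, moving_jaw and blank above 20 N).
It fails at once if the gripper touches the blank (contact force between any of the fingers, the arm and blank above 0.5 N).
It fails at once if a bystander is moved by more than 15 mm (distance of any of stone_blank, wax_tin, sand_block from where it was at the start of the episode above 0.015 m).
It also fails if it takes over 64 s, if anything falls off the work surface, if the arm or the gripper's body presses on something with over 40 N, if the wrist force passes 120 N, or if a joint passes its speed limit or range.

## Working session

There is one attempt and no reset: what is moved stays moved. The work goes in short steps, Python scripts to look and compute and a shell command to move; the robot and the scene stay as the last step left them, time stands still between calls to the robot, and variables do not carry over. Pictures are saved under pics/ and viewed, about 8 in all and at most 12, crops included, and the job is handed in when it is done.

```bash
mkdir -p pics; cat > h.py <<'E'
import numpy as np, cv2
from rig import manip, viewer, job
from scipy.spatial.transform import Rotation as R
def rot(q): return R.from_quat([q[1],q[2],q[3],q[0]]).as_matrix()
def grab(n):
    s=manip.get_state(); d=viewer.get_image(n)
    if 'mount' in d:
        T=np.eye(4); T[:3,:3]=rot(s['ee_rot']); T[:3,3]=s['position']; T=T@np.array(d['mount'])
    else: T=np.array(d['world_from_camera'])
    d['T']=T; np.savez(f'{n}.npz',frame=d['frame'],range_z=d['range_z'],K=d['intrinsics'],T=T); return d
def load(n):
    z=np.load(f'{n}.npz'); return dict(frame=z['frame'],range_z=z['range_z'],intrinsics=z['K'],T=z['T'])
def plane(d,uv,z):
    K=np.array(d['intrinsics']);T=d['T'];o=[]
    for u,v in np.atleast_2d(uv):
        r=T[:3,:3]@np.array([(u-K[0,2])/K[0,0],-(v-K[1,2])/K[1,1],-1]); o.append(T[:3,3]+r*(z-T[2,3])/r[2])
    return np.array(o)
def cloud(d):
    K=np.array(d['intrinsics']);T=d['T'];Z=d['range_z'];h,w=Z.shape;u,v=np.meshgrid(np.arange(w),np.arange(h))
    P=np.stack([(u-K[0,2])/K[0,0]*Z,-(v-K[1,2])/K[1,1]*Z,-Z],-1); W=P@T[:3,:3].T+T[:3,3]; W[Z==0]=np.nan; return W
E
python3 - <<'E'
from h import *
print(manip.get_state())
a=grab('top');b=grab('side')
for d in(a,b): print(np.round(d['T'],3).tolist(),np.array(d['intrinsics']).tolist())
cv2.imwrite('pics/top.png',a['frame']);cv2.imwrite('pics/side.png',b['frame'])
E
```

```text
{'clock': 0.0, 'qpos': array([ 1.12201188e+00,  2.76573916e-01,  1.50615595e+00,  3.41465669e-05,
        1.36069254e+00, -1.21004716e-01]), 'qd': array([ 0.00025788, -0.00011362, -0.00086174,  0.00192955,  0.0011278 ,
        0.00054398]), 'effort': array([ 1.01984958e-04, -4.16782987e+01, -2.45805162e+01, -3.69709016e-05,
        1.10534244e-02,  4.07283380e-05]), 'position': array([0.18487739, 0.54389965, 0.23044264]), 'ee_rot': array([-2.73153443e-04,  1.63160635e-01,  9.86599093e-01, -8.73306975e-04]), 'contact_force': array([ 0.77958431, -0.02909482,  0.7509749 ]), 'moment': array([ 0.02726616,  0.02360793, -0.01522085]), 'width': 0.08528255998919038}
[[0.027, 0.995, -0.096, 0.566], [-0.999, 0.028, 0.016, -0.065], [0.019, 0.096, 0.995, 0.919], [0.0, 0.0, 0.0, 1.0]] [[405.6951824611973, 0.0, 254.73658647559046], [0.0, 405.6951824611973, 188.00964259840669], [0.0, 0.0, 1.0]]
[[-0.989, 0.069, -0.129, 0.526], [-0.145, -0.38, 0.914, 0.855], [0.014, 0.923, 0.386, 0.454], [0.0, 0.0, 0.0, 1.0]] [[472.9676686100753, 0.0, 248.89420392977345], [0.0, 472.9676686100753, 188.58588239692352], [0.0, 0.0, 1.0]]
```

View pics/top.png

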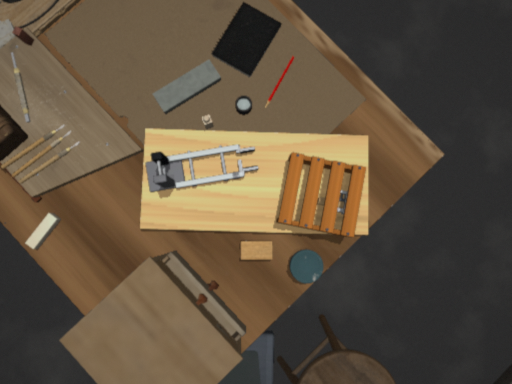

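View pics/side.png

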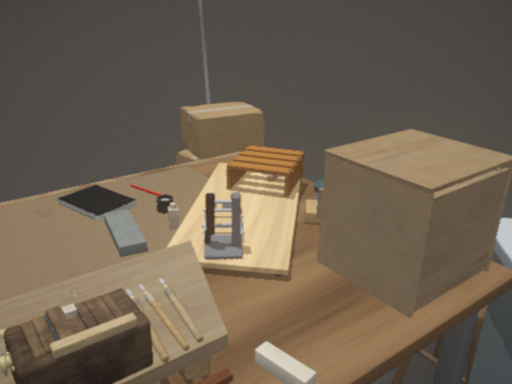

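Top view: the reacher's grip is at about (160,168) with its jaws at (250,160). The rack is at (320,195), tilted a few degrees, and a cabinet stands near (155,320). In the side view I look into the rack's front. Next I'll measure from depth and enlarge the views.

```bash
python3 - <<'E'
from h import *
a=load('top');b=load('side')
W=cloud(a)
for n,(u,v) in dict(cab=(155,320),cab2=(215,310),drawerhandle=(205,298),board=(230,210),rackroof=(290,190),roof2=(305,200),grip1=(157,158),grip2=(163,180),tin=(306,266),sand=(256,250)).items(): print(n,np.round(W[v,u],3))
c=cv2.resize(a['frame'][120:245,135:375],None,fx=3.3,fy=3.3,interpolation=cv2.INTER_CUBIC)
e=cv2.resize(b['frame'][140:270,180:320],None,fx=4,fy=4,interpolation=cv2.INTER_CUBIC)
cv2.imwrite('pics/topc.png',c);cv2.imwrite('pics/sidec.png',e)
# rack orange mask
hsv=cv2.cvtColor(a['frame'],cv2.COLOR_BGR2HSV)
m=((W[...,2]>0.074)&(W[...,2]<0.094)&(W[...,1]<-0.08)&(W[...,1]>-0.35)&(W[...,0]>.45)&(W[...,0]<.72))
p=W[m]; print(len(p),np.median(p[:,2])); r=cv2.minAreaRect(p[:,:2].astype(np.float32)); print(r)
m=(W[...,2]>0.11)&(W[...,2]<0.14)&(W[...,1]>0.05)&(W[...,1]<.3)&(W[...,0]>.5)&(W[...,0]<.72)
n,l,s,cc=cv2.connectedComponentsWithStats(m.astype(np.uint8))
for i in range(1,n):
  if s[i,4]>10: print(s[i],cc[i],W[l==i].mean(0))
E
```

```text
cab [0.406 0.086 0.212]
cab2 [ 0.398 -0.005  0.077]
drawerhandle [0.438 0.006 0.175]
board [ 0.603 -0.026  0.022]
rackroof [ 0.645 -0.152  0.081]
roof2 [ 0.625 -0.184  0.082]
grip1 [0.697 0.116 0.124]
grip2 [0.654 0.102 0.126]
tin [ 0.486 -0.195  0.034]
sand [ 0.517 -0.086  0.027]
3971 0.08236776325245043
((0.6381016969680786, -0.21867725253105164), (0.16023291647434235, 0.14995886385440826), 80.1686019897461)
[151 152  17  33 264] [158.47348485 168.59848485] [0.67660044 0.11298913 0.12149297]
[158 252  22   9  99] [169.70707071 256.70707071] [0.505734   0.08160921 0.12817336]
```

View pics/topc.png

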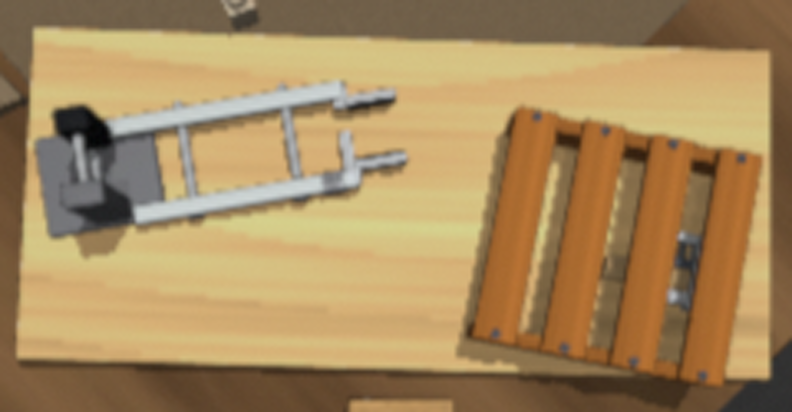

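The crop shows the fixed jaw with its stop plate at the bottom and the dark paddle at the top. The clip is at about (685,270), between slats 3 and 4, and the free end of the blank shows at about (612,267), between slats 2 and 3.

```bash
python3 - <<'E'
from h import *
d=grab('wrist'); s=manip.get_state()
print(np.round(d['mount'],3).tolist(),np.round(d['intrinsics'],1).tolist(), np.round(rot(s['ee_rot']),3).tolist())
a=load('top')
f=lambda u,v:(135+(u+.5)/3.3-.5,120+(v+.5)/3.3-.5)
pts=dict(bar_free=(612,267),clipA=(685,245),clipB=(680,300),fixtip=(405,160),movtip=(393,97),armF0=(135,213),armF1=(325,184),armM0=(115,128),armM1=(340,88))
for k,(u,v) in pts.items(): print(k,np.round(plane(a,f(u,v),0.04 if k in('bar_free','clipA','clipB') else .044)[0],4))
E
```

```text
[[0.001, 0.952, 0.307, 0.079], [1.0, -0.001, 0.0, -0.0], [0.001, 0.307, -0.952, -0.144], [0.0, 0.0, 0.0, 1.0]] [[278.4, 0.0, 255.9], [0.0, 278.4, 190.8], [0.0, 0.0, 1.0]] [[-0.947, 0.322, -0.001], [0.322, 0.947, -0.001], [0.0, -0.001, -1.0]]
bar_free [ 0.628  -0.2225  0.04  ]
clipA [ 0.6439 -0.2708  0.04  ]
clipB [ 0.6075 -0.2677  0.04  ]
fixtip [ 0.6946 -0.084   0.044 ]
movtip [ 0.7365 -0.0749  0.044 ]
armF0 [0.6543 0.0919 0.044 ]
armF1 [ 0.6771 -0.0318  0.044 ]
armM0 [0.7102 0.1075 0.044 ]
armM1 [ 0.7415 -0.0397  0.044 ]
```

View pics/sidec.png

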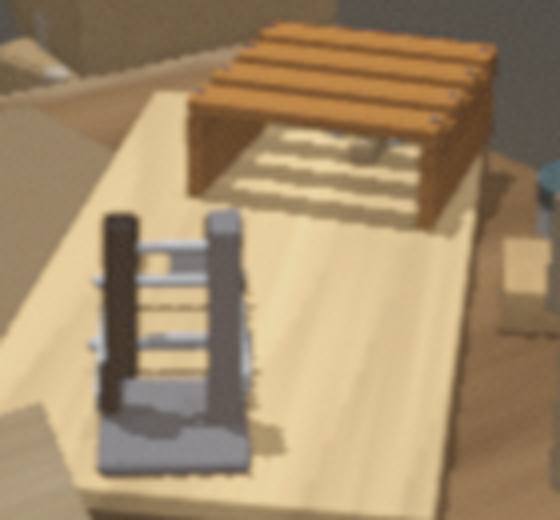

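```bash
python3 -m crank '[[0,0,-0.06,0,0,0],[-0.04,-0.02,-0.08,0,0,5],[-0.09,-0.04,-0.08,0,0,10],[-0.14,-0.063,-0.08,0,0,15],[-0.19,-0.086,-0.08,0,0,20],[-0.24,-0.109,-0.08,0,0,25],[-0.29,-0.131,-0.08,0,0,30],[-0.34,-0.154,-0.08,0,0,35],[-0.39,-0.177,-0.08,0,0,40],[-0.44,-0.2,-0.08,0,0,45],[-0.49,-0.222,-0.08,0,0,50],[-0.54,-0.245,-0.08,0,0,55],[-0.59,-0.267,-0.06,0,0,60],[-0.618,-0.28,-0.04,0,0,60],[-0.618,-0.28,-0.04,0,0,60],[-0.618,-0.28,-0.04,0,0,60]]' 1 20
python3 - <<'E'
from h import *
d=grab('wrist'); s=manip.get_state(); print(s['position'],rot(s['ee_rot'])[:,0],s['qpos'],s['contact_force'])
cv2.imwrite('pics/w1.png',cv2.resize(d['frame'],(800,600),interpolation=cv2.INTER_CUBIC))
E
```

```text
clock: 2.15
position: [0.6791, 0.0811, 0.2708]
ee_rot: [-0.001, 0.634, 0.773, -0.001]
contact_force: [-0.1, 0.0, 0.0]
width: 0.0852
[0.67915517 0.08139328 0.27158425] [-1.96377510e-01  9.80528328e-01 -2.68879545e-04] [ 1.78434884e-02  4.28578324e-01  1.17331633e+00 -3.77488844e-04
  1.54027027e+00 -1.79806922e-01] [-0.46226985  0.34209873  0.80977968]
```

View pics/w1.png

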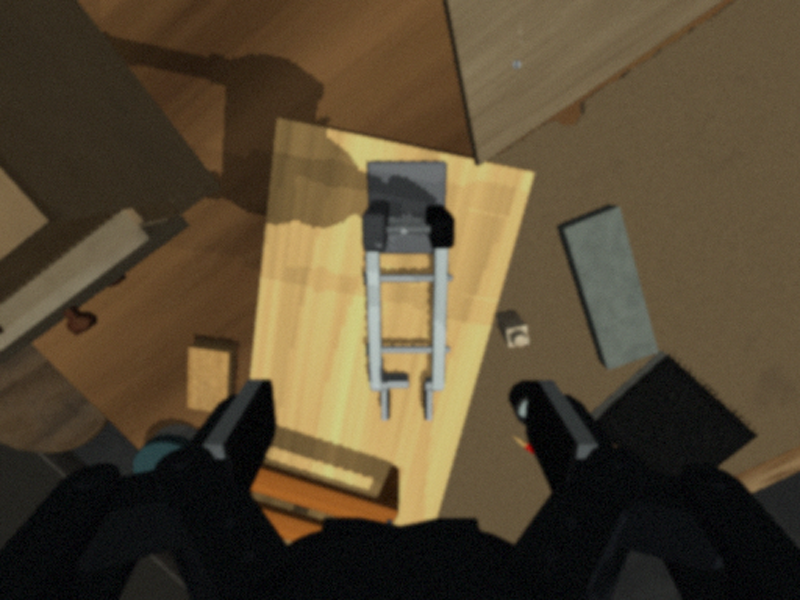

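The reacher is aligned with the tool axis. The two post tops are at (375,228) and (440,227), and the jaw tips are at (385,418) and (430,418).

```bash
python3 - <<'E'
from h import *
d=load('wrist');W=cloud(d);s=manip.get_state();Rt=rot(s['ee_rot']);P=s['position']
m=(W[...,2]>0.115)&(W[...,2]<0.135)&(abs(W[...,0]-.67)<.06)&(abs(W[...,1]-.11)<.05)
n,l,st,c=cv2.connectedComponentsWithStats(m.astype(np.uint8))
for i in range(1,n):
  if st[i,4]>8: q=W[l==i]; t=(q-P)@Rt; print(st[i],q.mean(0).round(4),'tool',t.min(0).round(4),t.max(0).round(4))
k=.64
for nm,uv,z in [('plateRL',(367,163),.028),('plateRR',(447,163),.028),('armL0',(366,252),.044),('armL1',(369,388),.044),('armR0',(448,252),.044),('armR1',(445,388),.044),('jawLin',(390,417),.043),('jawRin',(426,417),.043),('palm',(400,386),.043)]:
  w=plane(d,np.array(uv)*k,z)[0]; print(nm,w.round(4),((w-P)@Rt).round(4))
a=load('side')
E
```

```text
[231 135  60  26 841] [0.6753 0.1138 0.125 ] tool [ 0.0192 -0.0269  0.142 ] [0.0447 0.0351 0.1565]
plateRL [0.6361 0.1483 0.028 ] [ 0.0742 -0.0289  0.2436]
plateRR [0.7027 0.1617 0.028 ] [0.0742 0.039  0.2435]
armL0 [0.6492 0.0761 0.044 ] [ 0.0007 -0.0303  0.2276]
armL1 [ 0.6749 -0.0541  0.044 ] [-0.1319 -0.0306  0.2276]
armR0 [0.7188 0.0901 0.044 ] [0.0008 0.0407 0.2276]
armR1 [ 0.7464 -0.0396  0.044 ] [-0.1318  0.0423  0.2276]
jawLin [ 0.7009 -0.0822  0.043 ] [-0.1646 -0.0107  0.2286]
jawRin [ 0.7356 -0.0752  0.043 ] [-0.1645  0.0248  0.2286]
palm [ 0.7038 -0.0466  0.043 ] [-0.1303 -0.0008  0.2286]
```

```bash
python3 -m crank '[[-0.05,-0.017,0.01,0,0,4],[-0.10,-0.034,0.02,0,0,8],[-0.15,-0.051,0.03,0,0,12],[-0.2,-0.068,0.04,0,0,16],[-0.254,-0.085,0.05,0,0,20],[-0.254,-0.085,0.05,0,0,20],[-0.254,-0.085,0.05,0,0,20]]'
python3 - <<'E'
from h import *
d=grab('wrist'); s=manip.get_state(); print(s['position'],rot(s['ee_rot'])[:,0])
cv2.imwrite('pics/w2.png',cv2.resize(d['frame'][40:280,100:400],None,fx=2.5,fy=2.5,interpolation=cv2.INTER_CUBIC))
E
```

```text
clock: 3.08
position: [0.6457, -0.183, 0.2229]
ee_rot: [0.0, 0.758, 0.652, 0.0]
contact_force: [0.4, 0.3, -0.4]
width: 0.0853
[ 0.64592664 -0.18258057  0.22296733] [1.48818888e-01 9.88864463e-01 1.15382180e-04]
```

View pics/w2.png

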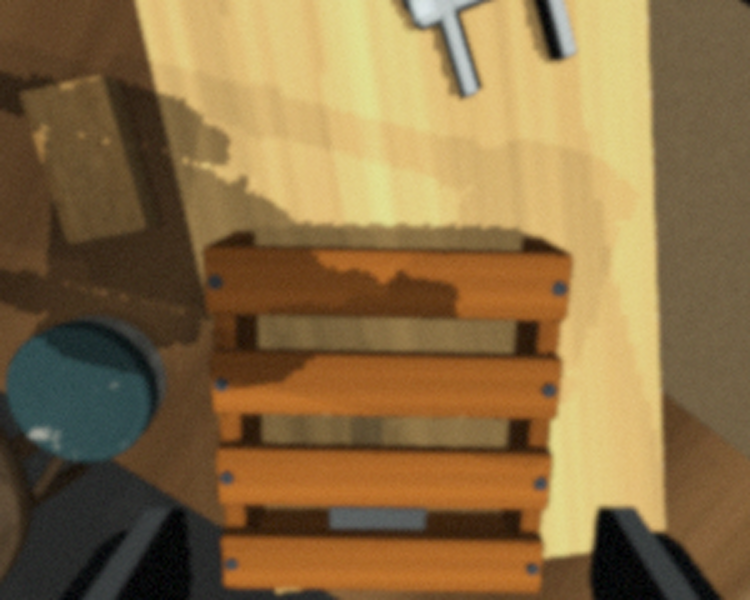

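The rack's slats are now level in the image. The clip's steel shows at (378,520) and a faint stripe, probably the blank, at about (365,430). I'll enhance it.

```bash
python3 - <<'E'
from h import *
d=load('wrist');f=d['frame']
# crop coords: u=100+x/2.5, v=40+y/2.5
c=f[195:262,195:320]; 
c=cv2.resize(c,None,fx=6,fy=6,interpolation=cv2.INTER_CUBIC).astype(float)
c=np.clip((c-15)*2.2,0,255).astype(np.uint8)
b=load('side')['frame'][162:200,225:305]; b=cv2.resize(b,(750,356),interpolation=cv2.INTER_CUBIC); b=np.clip((b.astype(float)-40)*1.5,0,255).astype(np.uint8)
o=np.zeros((600,750,3),np.uint8); 
o=np.vstack([cv2.resize(c,(750,402))[:, :], b]); o=o[:758]; o=cv2.resize(o,(593,600)); cv2.imwrite('pics/w2c.png',o); print(o.shape)
W=cloud(d)
for v in (208,210,212,214): print(v,[(u,round(float(W[v,u,2]),3)) for u in range(228,270,3)])
for v in (244,247,250): print(v,[(u,round(float(W[v,u,2]),3)) for u in range(222,280,4)])
E
```

```text
(600, 593, 3)
208 [(228, 0.022), (231, 0.023), (234, 0.023), (237, 0.021), (240, 0.039), (243, 0.039), (246, 0.039), (249, 0.038), (252, 0.038), (255, 0.022), (258, 0.023), (261, 0.022), (264, 0.024), (267, 0.023)]
210 [(228, 0.024), (231, 0.023), (234, 0.022), (237, 0.023), (240, 0.038), (243, 0.039), (246, 0.039), (249, 0.04), (252, 0.036), (255, 0.023), (258, 0.023), (261, 0.023), (264, 0.023), (267, 0.023)]
212 [(228, 0.023), (231, 0.022), (234, 0.023), (237, 0.022), (240, 0.037), (243, 0.039), (246, 0.039), (249, 0.039), (252, 0.038), (255, 0.024), (258, 0.023), (261, 0.023), (264, 0.023), (267, 0.023)]
214 [(228, 0.023), (231, 0.022), (234, 0.023), (237, 0.023), (240, 0.039), (243, 0.039), (246, 0.037), (249, 0.037), (252, 0.024), (255, 0.023), (258, 0.023), (261, 0.023), (264, 0.023), (267, 0.023)]
244 [(222, 0.027), (226, 0.027), (230, 0.028), (234, 0.045), (238, 0.045), (242, 0.045), (246, 0.046), (250, 0.045), (254, 0.045), (258, 0.046), (262, 0.046), (266, 0.045), (270, 0.025), (274, 0.025), (278, 0.024)]
247 [(222, 0.036), (226, 0.037), (230, 0.034), (234, 0.046), (238, 0.046), (242, 0.046), (246, 0.045), (250, 0.045), (254, 0.046), (258, 0.046), (262, 0.045), (266, 0.046), (270, 0.033), (274, 0.034), (278, 0.033)]
250 [(222, 0.044), (226, 0.043), (230, 0.042), (234, 0.044), (238, 0.046), (242, 0.045), (246, 0.044), (250, 0.046), (254, 0.046), (258, 0.045), (262, 0.045), (266, 0.044), (270, 0.041), (274, 0.042), (278, 0.04)]
```

View pics/w2c.png

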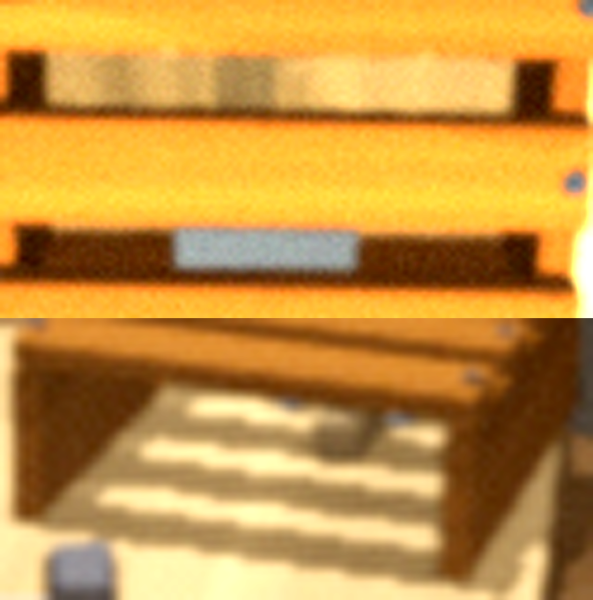

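```bash
python3 - <<'E'
from h import *
d=load('wrist');W=cloud(d);b=load('side');S=cloud(b)
e=np.deg2rad(-99.83);X=np.array([np.cos(e),np.sin(e)]);Y=np.array([-X[1],X[0]]);C=np.array([.6381,-.2187])
f=lambda p:np.stack([(p[...,:2]-C)@X,(p[...,:2]-C)@Y],-1)
# rack pose from wrist: front slat front edge line & side ends
m=(W[...,2]>.076)&(W[...,2]<.092); p=W[m]; q=f(p); k=(abs(q[:,0])<.1)&(abs(q[:,1])<.09); r=cv2.minAreaRect(p[k][:,:2].astype(np.float32)); print('rect wrist',r, q[k].min(0),q[k].max(0))
n,l,st,c=cv2.connectedComponentsWithStats(m.astype(np.uint8))
for i in range(1,n):
  if st[i,4]>300:
    pp=W[l==i][:,:2].astype(np.float32); print('slat',st[i], cv2.minAreaRect(pp), f(pp.mean(0)))
print('blank edges rack frame:')
for v in (208,210,212):
  us=[u for u in range(230,265) if W[v,u,2]>.034 and W[v,u,2]<.05]; print(v,us[0],us[-1],f(plane(d,[(us[0]-.5,v),(us[-1]+.5,v)],.038)).round(4).tolist())
for u in(240,246,252): 
  vs=[v for v in range(195,225) if .034<W[v,u,2]<.045]; print(u,vs[0],vs[-1],f(plane(d,[(u,vs[0]),(u,vs[-1])],.038)).round(4).tolist())
for v in (244,247): print('clip',f(plane(d,[(231.5+.5,v),(268,v)],.046)).round(4).tolist())
print('side face bot/top',f(plane(b,[(270.9,180.9)],.022)),f(plane(b,[(271.6,175.1)],.038)))
for v in range(170,185): print(v,[(u,)+tuple((1000*np.r_[f(S[v,u]),S[v,u,2]]).round().astype(int)) if np.isfinite(S[v,u,2]) else None for u in range(266,278,3)])
E
```

```text
rect wrist ((0.6368045210838318, -0.2201336771249771), (0.1600295603275299, 0.15020999312400818), 80.22875213623047) [-0.0784496  -0.07616961] [0.08159368 0.07409111]
slat [ 181  138  148   31 4060] ((0.6479060053825378, -0.15550510585308075), (0.030015092343091965, 0.14967280626296997), 79.74224853515625) [-0.06508198 -0.00127517]
slat [ 183  179  142   29 3644] ((0.6404020190238953, -0.19762998819351196), (0.032387785613536835, 0.14997820556163788), 79.18407440185547) [-0.02184135 -0.00107137]
slat [ 186  214  135   31 3311] ((0.6328480243682861, -0.24333691596984863), (0.03416597843170166, 0.15002749860286713), 79.88343811035156) [ 0.0216517  -0.00119362]
slat [ 188  251  129   26 3043] ((0.6256572008132935, -0.2847514748573303), (0.028842264786362648, 0.15014806389808655), 80.20587921142578) [ 0.06506295 -0.00115873]
blank edges rack frame:
208 240 252 [[0.0145, -0.0186], [0.0141, -0.0021]]
210 240 252 [[0.0172, -0.0185], [0.0169, -0.002]]
212 240 252 [[0.02, -0.0185], [0.0196, -0.002]]
240 206 216 [[0.0118, -0.0179], [0.0255, -0.0179]]
246 206 217 [[0.0116, -0.0104], [0.0267, -0
[... 2571 characters left out ...]
64(1), np.int64(-18), np.int64(26)), (275, np.int64(9), np.int64(-23), np.int64(23))]
182 [(266, np.int64(-4), np.int64(-4), np.int64(23)), (269, np.int64(0), np.int64(-10), np.int64(22)), (272, np.int64(-3), np.int64(-19), np.int64(25)), (275, np.int64(4), np.int64(-25), np.int64(23))]
183 [(266, np.int64(-12), np.int64(-6), np.int64(24)), (269, np.int64(-10), np.int64(-13), np.int64(24)), (272, np.int64(0), np.int64(-18), np.int64(21)), (275, np.int64(-4), np.int64(-27), np.int64(24))]
184 [(266, np.int64(-19), np.int64(-8), np.int64(24)), (269, np.int64(-16), np.int64(-15), np.int64(24)), (272, np.int64(-10), np.int64(-21), np.int64(22)), (275, np.int64(-13), np.int64(-29), np.int64(25))]
```

```bash
python3 -m crank '[[0.05,-0.002,0,0,0,-4],[0.1,-0.004,0,0,0,-8],[0.15,-0.006,0,0,0,-12],[0.2,-0.008,0,0,0,-16],[0.25,-0.010,0,0,0,-20],[0.298,-0.0126,0,0,0,-20],[0.298,-0.0126,0.02,0,0,-20],[0.298,-0.0126,0.05,0,0,-20],[0.298,-0.0126,0.08,0,0,-20],[0.298,-0.0126,0.11,0,0,-20],[0.298,-0.0126,0.13,0,0,-20],[0.298,-0.0126,0.145,0,0,-20],[0.298,-0.0126,0.145,0,0,-20],[0.298,-0.0126,0.145,0,0,-20]]' 1 20
python3 - <<'E'
from h import *
d=grab('wrist'); s=manip.get_state(); print(s['position'],rot(s['ee_rot'])[:,0],s['contact_force'])
cv2.imwrite('pics/w3.png',d['frame'])
E
```

```text
clock: 4.88
position: [0.6786, 0.1146, 0.0791]
ee_rot: [0.001, 0.633, 0.774, 0.001]
contact_force: [0.3, -0.4, 0.3]
width: 0.0852
[0.67879171 0.11441271 0.07932178] [-1.98866948e-01  9.80026361e-01 -5.17786193e-04] [ 0.85268956 -0.11747813 -0.15808989]
```

View pics/w3.png

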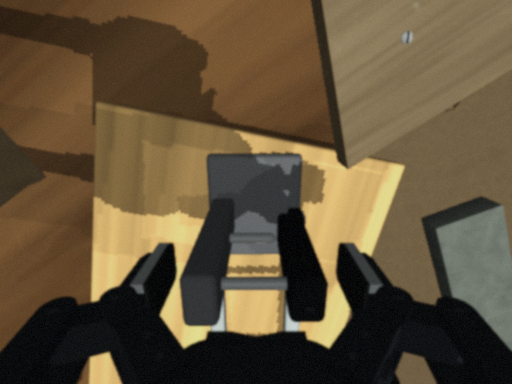

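Both posts stand between the open fingers. I'll close lightly to about 59 mm.

```bash
python3 -m crank '[[0,0,0,0,0,0],[0,0,0,0,0,0],[0,0,0,0,0,0],[0,0,0,0,0,0],[0,0,0,0,0,0],[0,0,0,0,0,0]]' 0.69 20
python3 - <<'E'
from h import *
s=manip.get_state(); print(s['position'],s['contact_force'],s['moment'],s['width'])
E
```

```text
clock: 5.68
position: [0.6781, 0.1142, 0.0807]
ee_rot: [0.001, 0.633, 0.774, 0.001]
contact_force: [-2.9, 0.4, 4.9]
width: 0.0589
[0.67812185 0.11421369 0.08069205] [-2.86789555  0.3632356   4.92566745] [-0.05152321  0.55065572 -0.04245243] 0.05890169796730192
```

```bash
python3 -m crank '[[-0.004,-0.001,0,0,0,2],[-0.008,-0.0015,0,0,0,5],[-0.012,-0.002,0,0,0,8],[-0.016,-0.003,0,0,0,11],[-0.021,-0.0035,0,0,0,14],[-0.026,-0.0045,0,0,0,17],[-0.031,-0.0055,0,0,0,20],[-0.035,-0.006,0,0,0,21.3],[-0.035,-0.006,0,0,0,21.3],[-0.035,-0.006,0,0,0,21.3]]'
python3 - <<'E'
from h import *
s=manip.get_state(); print(s['position'],rot(s['ee_rot'])[:,0],s['contact_force'],s['moment'],s['width'])
a=grab('top'); cv2.imwrite('pics/t2.png',cv2.resize(a['frame'][110:250,135:375],None,fx=3.3,fy=3.3,interpolation=cv2.INTER_CUBIC))
E
```

```text
clock: 6.92
position: [0.6795, 0.0782, 0.0809]
ee_rot: [0.001, 0.765, 0.644, 0.001]
contact_force: [0.7, -0.8, 1.1]
width: 0.0589
[0.67945354 0.07820826 0.08085143] [ 1.70847641e-01  9.85297454e-01 -1.05252975e-04] [ 0.72640725 -0.7500881   1.08815883] [-0.18700978 -0.08066243 -0.01006193] 0.05888011844309546
```

View pics/t2.png

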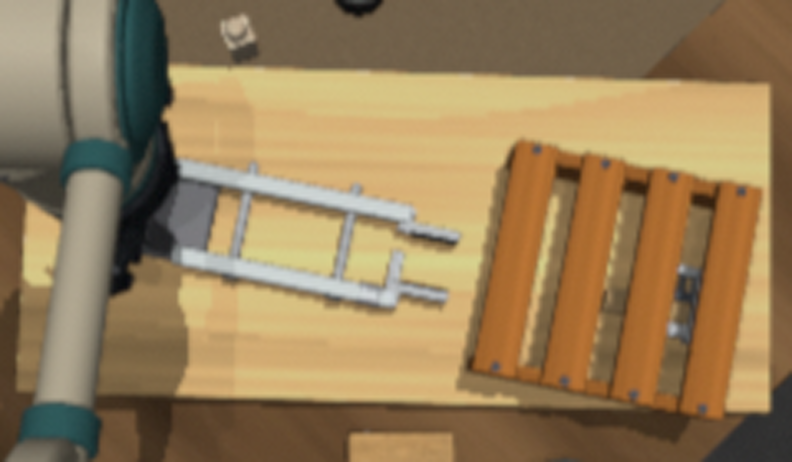

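The reacher now points into the rack, its jaw tips at (445,295) and (458,237). I'll check the alignment in the top camera, using depth.

```bash
python3 - <<'E'
from h import *
a=load('top');W=cloud(a)
e=np.deg2rad(-99.9);X=np.array([np.cos(e),np.sin(e)]);Y=np.array([-X[1],X[0]]);C=np.array([.6381,-.2187])
f=lambda p:np.stack([(p[...,:2]-C)@X,(p[...,:2]-C)@Y],-1)
g=lambda u,v:(135+(u+.5)/3.3-.5,110+(v+.5)/3.3-.5)
Q=f(W)
m=(W[...,2]>.0335)&(W[...,2]<.044)&(abs(Q[...,0])<.04)&(abs(Q[...,1]+.01)<.03)
q=Q[m]; print('blank',len(q),q.mean(0),q.min(0),q.max(0))
for x in (-.14,-.13,-.12,-.11,-.105,-.1):
  m=(W[...,2]>.034)&(W[...,2]<.06)&(abs(Q[...,0]-x)<.004)&(abs(Q[...,1])<.06); y=np.sort(Q[m][:,1]); print(x,y.round(3))
for x in (-.24,-.2,-.16):
  m=(W[...,2]>.034)&(W[...,2]<.06)&(abs(Q[...,0]-x)<.004)&(abs(Q[...,1])<.06); y=Q[m][:,1]; print(x,y.min(),y.max())
for n,p in dict(mt=(458,237),ft=(445,295),fl0=(180,262),fl1=(390,300),m0=(180,165),m1=(410,210)).items(): print(n,f(plane(a,g(*p),.044))[0].round(4))
E
```

```text
blank 41 [ 0.00809712 -0.00909216] [ 0.00174094 -0.01662452] [ 0.01407896 -0.00171377]
-0.14 [-0.044 -0.044 -0.044 -0.043 -0.042 -0.042 -0.042 -0.041 -0.04  -0.04
 -0.04  -0.038 -0.038 -0.037 -0.036 -0.036 -0.035 -0.035 -0.034 -0.034
 -0.033 -0.033 -0.031 -0.031 -0.03  -0.03  -0.029 -0.028 -0.027 -0.027
 -0.026 -0.025 -0.024 -0.024 -0.023 -0.023 -0.022 -0.022 -0.021 -0.02
 -0.02  -0.019 -0.018 -0.018 -0.017 -0.016 -0.015 -0.015 -0.014 -0.013
 -0.013 -0.012 -0.012 -0.011 -0.01  -0.01  -0.009 -0.008 -0.008 -0.007
  0.007  0.007  0.007  0.008  0.008  0.009  0.01   0.011  0.011  0.012
  0.012  0.013  0.013  0.013  0.014  0.015  0.016  0.016  0.017  0.018
  0.018  0.02   0.02   0.021  0.021  0.021  0.023  0.023  0.023  0.024
  0.025]
-0.13 [-0.036 -0.033 -0.033 -0.032 -0.031 -0.031 -0.031 -0.03  -0.029 -0.029
 -0.028 -0.028 -0.027 -0.027 -0.026 -0.026  0.006  0.006  0.007  0.007
  0.007  0.008  0.008  0.009  0.009  0.01   0.011  0.011  0.013  0.013
  0.014  0.017  0.019]
-0.12 [-0.033 -0.033 -0.032 -0.032 -0.031 -0.031 -0.03  -0.03  -0.029 -0.029
 -0.028 -0.027 -0.027 -0.025  0.006  0.007
[... 176 characters left out ...]
27 -0.027 -0.027 -0.026 -0.025  0.006  0.006  0.007  0.007  0.008
  0.008  0.009  0.009  0.01   0.011  0.011  0.013  0.013  0.013  0.014]
-0.105 [-0.033 -0.033 -0.033 -0.032 -0.031 -0.031 -0.03  -0.03  -0.029 -0.029
 -0.028 -0.028 -0.027 -0.026 -0.026  0.006  0.007  0.007  0.008  0.008
  0.009  0.009  0.01   0.011  0.011  0.012  0.013  0.013  0.014]
-0.1 [-0.033 -0.032 -0.03  -0.03  -0.028 -0.026  0.008  0.01   0.012  0.013]
-0.24 -0.046686907110581245 0.03128470224023762
-0.2 -0.043826430430350984 0.024442501723894623
-0.16 -0.04512871310275613 0.024100963618153542
mt [-0.1024  0.0109]
ft [-0.1034 -0.0284]
fl0 [-0.2777 -0.0418]
fl1 [-0.1381 -0.0388]
m0 [-0.2914  0.0209]
m1 [-0.1369  0.0221]
```

Aligned to within 1 mm. The jaw midline is at y = -9.7 mm and the blank at -9.1 mm in the rack frame. Sliding in about 130 mm.

```bash
python3 -m crank '[[-0.01,0,0,0,0,0],[-0.025,0,0,0,0,0],[-0.04,0,0,0,0,0],[-0.055,0,0,0,0,0],[-0.07,0,0,0,0,0],[-0.085,0,0,0,0,0],[-0.095,0,0,0,0,0],[-0.1,0,0,0,0,0],[-0.1,0,0,0,0,0]]'; python3 -m crank '[[-0.008,0,0,0,0,0],[-0.016,0,0,0,0,0],[-0.023,0,0,0,0,0],[-0.029,0,0,0,0,0],[-0.029,0,0,0,0,0],[-0.029,0,0,0,0,0]]'
python3 - <<'E'
from h import *
s=manip.get_state(); print(s['position'],rot(s['ee_rot'])[:,0],s['contact_force'],s['moment'],s['width'])
W=cloud(grab('top'))
e=np.deg2rad(-99.9);X=np.array([np.cos(e),np.sin(e)]);Y=np.array([-X[1],X[0]]);C=np.array([.6381,-.2187])
Q=np.stack([(W[...,:2]-C)@X,(W[...,:2]-C)@Y],-1)
for x in np.arange(-.01,.04,.004):
  m=(W[...,2]>.032)&(W[...,2]<.06)&(abs(Q[...,0]-x)<.002)&(abs(Q[...,1])<.06); print(x.round(3),np.sort(Q[m][:,1]*1000).round().astype(int))
E
```

```text
clock: 8.1
position: [0.6622, -0.0214, 0.0808]
ee_rot: [0.002, 0.765, 0.644, 0.0]
contact_force: [-0.8, -1.7, -0.1]
width: 0.0588
clock: 8.85
position: [0.657, -0.0508, 0.0808]
ee_rot: [0.002, 0.765, 0.644, -0.0]
contact_force: [-0.7, -1.7, 0.4]
width: 0.0587
[ 0.65703337 -0.05084125  0.0808309 ] [ 0.17020501  0.98540347 -0.00320374] [-0.67386028 -1.65397967  0.40348396] [-0.19089841  0.12503472  0.07106111] 0.05866516472736462
-0.01 []
-0.006 []
-0.002 [-27   6   8  11  13]
0.002 [-33 -33 -31 -31 -29 -29 -27 -26 -17 -15 -13 -11  -8  -8  -6  -4  -2   7
   9   9  11  12  13  14]
0.006 [-33 -32 -30 -30 -28 -28 -26 -17 -16 -15 -14 -13 -12 -10 -10 -10  -8  -7
  -6  -5  -3  -3   6   6   7   8  10  12  12]
0.01 [-32 -31 -30 -29 -27 -27 -25 -16 -15 -14 -13 -12 -11  -9  -7  -5  -4  -3
  -2   6   6   8   8  10  11  13]
0.014 [-33 -33 -31 -29 -26 -15 -13 -11  -9  -8  -6  -6  -4  -2   7   9  11  13]
0.018 []
0.022 []
0.026 []
0.03 []
0.034 []
0.038 []
```

The blank spans -17 to -2 mm, centred between the jaws at -25 and +6 mm, and there is little force. I'll squeeze in small steps.

```bash
Z='[0,0,0,0,0,0]'; python3 -m crank '[[0,0,0,0,0,0],[0,0,0,0,0,0],[0,0,0,0,0,0]]' 0.56 20; python3 -m crank '[[0,0,0,0,0,0],[0,0,0,0,0,0],[0,0,0,0,0,0]]' 0.53 20;  python3 -m crank '[[0,0,0,0,0,0],[0,0,0,0,0,0],[0,0,0,0,0,0]]' 0.51 20
```

```text
clock: 9.28
position: [0.6554, -0.0502, 0.0818]
ee_rot: [0.001, 0.765, 0.644, -0.001]
contact_force: [-3.9, -0.5, 6.5]
width: 0.0478
clock: 9.65
position: [0.6557, -0.0502, 0.0821]
ee_rot: [0.001, 0.765, 0.644, -0.001]
contact_force: [0.2, -0.3, 3.1]
width: 0.0451
clock: 10.02
position: [0.6559, -0.0502, 0.0823]
ee_rot: [0.002, 0.765, 0.644, -0.001]
contact_force: [0.4, -0.6, 3.9]
width: 0.0437
```

```bash
python3 -m crank '[[0,0,0,0,0,0],[0,0,0,0,0,0],[0,0,0,0,0,0]]' 0.49 20; python3 -m crank '[[0,0,0,0,0,0],[0,0,0,0,0,0],[0,0,0,0,0,0],[0,0,0,0,0,0]]' 0.44 20
```

```text
clock: 10.4
position: [0.656, -0.0502, 0.0825]
ee_rot: [0.002, 0.765, 0.645, -0.001]
contact_force: [-0.4, -0.2, 4.4]
width: 0.0429
clock: 10.9
position: [0.656, -0.0502, 0.0825]
ee_rot: [0.002, 0.765, 0.645, -0.001]
contact_force: [-0.7, -0.2, 3.6]
width: 0.0429
```

The fingers have stalled at 42.9 mm with no lateral load. Pulling out along tool +x, slowly at first.

```bash
python3 -m crank '[[0.002,0,0,0,0,0],[0.005,0,0,0,0,0],[0.008,0,0,0,0,0],[0.012,0,0,0,0,0],[0.016,0,0,0,0,0],[0.02,0,0,0,0,0],[0.025,0,0,0,0,0],[0.03,0,0,0,0,0]]'; python3 - <<'E'
from h import *
s=manip.get_state(); print(s['position'],s['contact_force'],s['moment'],s['width'])
W=cloud(grab('top'))
e=np.deg2rad(-99.9);X=np.array([np.cos(e),np.sin(e)]);Y=np.array([-X[1],X[0]]);C=np.array([.6381,-.2187])
Q=np.stack([(W[...,:2]-C)@X,(W[...,:2]-C)@Y],-1)
for x in np.arange(-.05,.04,.004):
  m=(W[...,2]>.032)&(W[...,2]<.06)&(abs(Q[...,0]-x)<.002)&(abs(Q[...,1])<.06); print(x.round(3),np.sort(Q[m][:,1]*1000).round().astype(int))
E
```

```text
clock: 11.9
position: [0.6612, -0.0212, 0.0825]
ee_rot: [0.002, 0.765, 0.644, -0.001]
contact_force: [-0.3, -4.4, 4.4]
width: 0.0426
[ 0.66122503 -0.02124349  0.08245521] [-0.25168557 -4.36467549  4.41782149] [-0.86092981  0.22757753  0.06386946] 0.042601202991230686
-0.05 []
-0.046 [-37 -36 -34 -32 -30 -29 -28 -27 -26 -25   4   5   6   8   8  10  10  12
  14  15]
-0.042 [-36 -35 -34 -33 -31 -31 -29 -27 -26 -25 -24 -22 -20 -17 -15 -15 -13 -13
 -11 -11  -8  -6  -4  -4  -2   1   2   4   4   6   7   9   9  11  11  13
  14  15]
-0.038 [-37 -35 -34 -33 -32 -31 -30 -28 -28 -26 -26 -24 -23 -22 -21 -20 -19 -17
 -17 -14 -12 -12 -10 -10  -8  -8  -6  -6  -3  -1  -1   1   1   3   3   5
   5   7  10  10  12  12  14  14  16]
-0.034 [-36 -34 -34 -32 -31 -30 -29 -28 -27 -25 -23 -22 -21 -20 -19 -18 -16 -14
  -9  -7  -5  -3  -2  -1   0   2   2   4   4   6   6   8   9  10  13  13
  15]
-0.03 [-24]
-0.026 []
-0.022 []
-0.018 []
-0.014 []
-0.01 []
-0.006 []
-0.002 [-25 -23 -21 -16 -13 -11  -9  -1   1]
0.002 [-18 -17 -15 -13 -11 -10  -9  -8  -7  -6  -4  -4]
0.006 [-17 -16 -15 -14 -12 -12 -10 -10  -8  -7  -5  -5  -3  -3]
0.01 [-15 -14 -14 -12 -11  -9  -7  -5  -4  -3]
0.014 [-17 -17 -15 -13 -11  -9  -8  -6  -6  -4]
0.018 []
0.022 []
0.026 []
0.03 []
0.034 []
0.038 []
```

```bash
python3 -m crank '[[0.004,0,0,0,0,0],[0.01,0,0,0,0,0],[0.016,0,0,0,0,0],[0.022,0,0,0,0,0],[0.028,0,0,0,0,0],[0.034,0,0,0,0,0],[0.036,0,0,0,0,0]]'; python3 - <<'E'
from h import *
s=manip.get_state(); print(s['position'],s['contact_force'],s['moment'],s['width'])
W=cloud(grab('top'))
e=np.deg2rad(-99.9);X=np.array([np.cos(e),np.sin(e)]);Y=np.array([-X[1],X[0]]);C=np.array([.6381,-.2187])
Q=np.stack([(W[...,:2]-C)@X,(W[...,:2]-C)@Y],-1)
for x in np.arange(-.05,.02,.004):
  m=(W[...,2]>.032)&(W[...,2]<.06)&(abs(Q[...,0]-x)<.002)&(abs(Q[...,1])<.06); print(x.round(3),np.sort(Q[m][:,1]*1000).round().astype(int))
E
```

```text
clock: 12.82
position: [0.6675, 0.0158, 0.0825]
ee_rot: [0.002, 0.764, 0.645, -0.001]
contact_force: [-0.2, -5.4, 6.6]
width: 0.0432
[0.66745274 0.01584908 0.08247061] [-0.17159892 -5.35296428  6.60351504] [-0.87455433  0.25940195  0.07313216] 0.043190274930567436
-0.05 []
-0.046 [-25 -25 -23 -23 -21 -19 -18 -16 -16 -14 -14 -12 -12  -9  -7  -5  -5  -3
  -3  -1  -1   2   4   4]
-0.042 [-25 -24 -23 -22 -20 -20 -18 -15 -13 -13 -11 -10  -9  -8  -7  -6  -4  -3
  -2   0   0   2   2   4   5]
-0.038 [-26 -24 -22 -20 -17 -16 -15 -14 -12 -10 -10  -8  -8  -6  -5  -4  -3   0
   3]
-0.034 [-18 -16 -16 -14 -14 -11  -9  -9  -7  -6  -5  -4  -3  -2]
-0.03 [-13 -11]
-0.026 []
-0.022 []
-0.018 []
-0.014 []
-0.01 []
-0.006 []
-0.002 []
0.002 []
0.006 []
0.01 []
0.014 []
0.018 []
```

The blank came with the jaws, and gap 2 is now empty. I'll pull the remaining 100 mm or so.

```bash
python3 -m crank '[[0.004,0,0,0,0,0],[0.012,0,0,0,0,0],[0.022,0,0,0,0,0],[0.032,0,0,0,0,0],[0.042,0,0,0,0,0],[0.052,0,0,0,0,0],[0.062,0,0,0,0,0],[0.072,0,0,0,0,0],[0.082,0,0,0,0,0],[0.09,0,0,0,0,0],[0.096,0,0,0,0,0],[0.1,0,0,0,0,0],[0.1,0,0,0,0,0],[0.1,0,0,0,0,0]]'; python3 - <<'E'
from h import *
s=manip.get_state(); print(s['position'],s['contact_force'],s['width'])
a=grab('top');W=cloud(a); cv2.imwrite('pics/t3.png',cv2.resize(a['frame'][110:250,135:375],None,fx=3.3,fy=3.3,interpolation=cv2.INTER_CUBIC))
e=np.deg2rad(-99.9);X=np.array([np.cos(e),np.sin(e)]);Y=np.array([-X[1],X[0]]);C=np.array([.6381,-.2187])
Q=np.stack([(W[...,:2]-C)@X,(W[...,:2]-C)@Y],-1)
m=(W[...,2]>.032)&(W[...,2]<.044)&(abs(Q[...,1]+.01)<.006)&(Q[...,0]>-.2)&(Q[...,0]<-.08); print('x range on midline',np.sort(Q[m][:,0]).round(3)[[0,-1]])
E
```

```text
clock: 14.62
position: [0.6842, 0.1157, 0.0824]
ee_rot: [0.002, 0.764, 0.645, -0.0]
contact_force: [-1.0, -2.7, 6.4]
width: 0.0429
[0.68422938 0.11568213 0.08243979] [-0.9960075  -2.65010642  6.40774492] 0.04291599659040295
x range on midline [-0.181 -0.111]
```

View pics/t3.png

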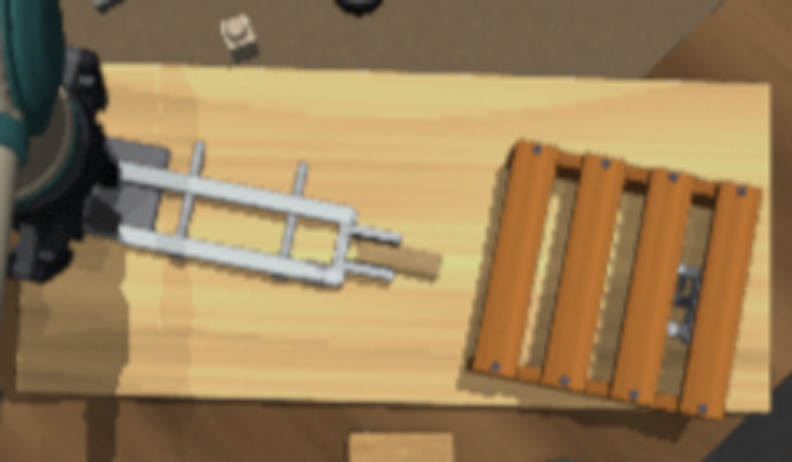

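The blank (tip at (440,262)) is in the jaws, 31 mm clear of the rack. I'll hold briefly, release in steps, then go straight up.

```bash
python3 -m crank '[[0,0,0,0,0,0],[0,0,0,0,0,0],[0,0,0,0,0,0]]' 0.6 20; python3 -m crank '[[0,0,0,0,0,0],[0,0,0,0,0,0],[0,0,0,0,0,0],[0,0,0,0,0,0]]' 0.74; python3 -m crank '[[0,0,0,0,0,0],[0,0,0,0,0,0],[0,0,0,0,0,0],[0,0,0,0,0,0],[0,0,0,0,0,0]]' 1; python3 -m crank '[[0,0,-0.01,0,0,0],[0,0,-0.025,0,0,0],[0,0,-0.045,0,0,0],[0,0,-0.07,0,0,0],[0,0,-0.1,0,0,0],[0,0,-0.13,0,0,0],[0,0,-0.16,0,0,0],[0,0,-0.19,0,0,0],[0.03,0,-0.2,0,0,0],[0.06,0,-0.2,0,0,0],[0.06,0,-0.2,0,0,0]]'; python3 - <<'E'
from h import *
s=manip.get_state(); print(s['position'],s['contact_force'],s['width'])
a=grab('top');W=cloud(a)
w=grab('wrist');cv2.imwrite('pics/w4.png',w['frame'])
e=np.deg2rad(-99.9);X=np.array([np.cos(e),np.sin(e)]);Y=np.array([-X[1],X[0]]);C=np.array([.6381,-.2187])
for n,W in(('top',W),('wrist',cloud(w))):
  Q=np.stack([(W[...,:2]-C)@X,(W[...,:2]-C)@Y],-1)
  for x in np.arange(-.17,-.095,.008):
    m=(W[...,2]>.032)&(W[...,2]<.05)&(abs(Q[...,0]-x)<.0015)&(abs(Q[...,1])<.06); print(n,x.round(3),np.sort(Q[m][:,1]*1000).round().astype(int))
E
```

```text
clock: 15.05
position: [0.6835, 0.1166, 0.0814]
ee_rot: [0.0, 0.764, 0.645, -0.001]
contact_force: [1.0, 0.5, -2.3]
width: 0.0514
clock: 15.55
position: [0.6834, 0.1166, 0.0816]
ee_rot: [0.0, 0.764, 0.645, -0.001]
contact_force: [-1.1, 0.2, -0.1]
width: 0.0632
clock: 16.18
position: [0.6834, 0.1167, 0.0816]
ee_rot: [0.0, 0.764, 0.645, -0.001]
contact_force: [0.6, -0.4, 0.0]
width: 0.0855
clock: 17.55
position: [0.6937, 0.1782, 0.2828]
ee_rot: [0.001, 0.763, 0.646, 0.0]
contact_force: [0.4, -0.1, -1.3]
width: 0.0854
[0.69372576 0.17817945 0.28277356] [ 0.4493459  -0.13485462 -1.32012518] 0.08535160288942205
top -0.17 [-37 -37 -35 -33 -31   5   5   7   8  10  12]
top -0.162 [-36 -34 -33 -31 -31 -17 -15 -13 -13 -11 -10  -8  -6  -4   5   7   9   9
  11  11]
top -0.154 [-36 -34 -32 -30 -29 -18 -18 -16 -13 -11  -9  -9  -7  -7  -4   5   6   8
  11  13]
top -0.146 [-37 -36 -35 -35 -32 -30 -16 -14 -14 -12 -12 -10  -7  -5  -3   5   7   8
   9  11  12]
top -0.138 [-17 -15 -13 -10 -10  -8  -8  -6  -3]
top -0.13 [-18 -17 -15 -15 -13 -11  -9  -7  -6  -4  -4]
top -0.122 [-16 -14 -12 -11  -9  -9  -7
[... 163 characters left out ...]
ist -0.162 [-37 -35 -32 -31 -30 -19 -17 -17 -16 -16 -14 -14 -12 -12 -11 -11  -9  -7
  -7  -6  -6   4   4   6   6   6   8   8   9   9  11  11]
wrist -0.154 [-37 -37 -36 -36 -34 -32 -31 -31 -19 -19 -16 -16 -14 -14 -12 -12 -11  -9
  -9  -7  -5   4   6   6   8   8   9   9  11  11]
wrist -0.146 [-37 -37 -36 -36 -34 -34 -32 -32 -32 -31 -19 -17 -17 -16 -14 -14 -12 -12
 -10  -9  -7  -7  -5   5   6   8   8  10  10  11  11]
wrist -0.138 [-19 -17 -16 -14 -12 -12 -10  -9  -9  -7  -5]
wrist -0.13 [-19 -16 -14 -14 -12 -12 -10  -9  -9  -7  -7  -7  -5]
wrist -0.122 [-19 -19 -17 -17 -15 -14 -14 -12 -10  -9  -9  -7  -5]
wrist -0.114 [-19 -17 -15 -14 -14 -12 -12 -10  -9  -7  -5]
wrist -0.106 []
wrist -0.098 []
```

View pics/w4.png

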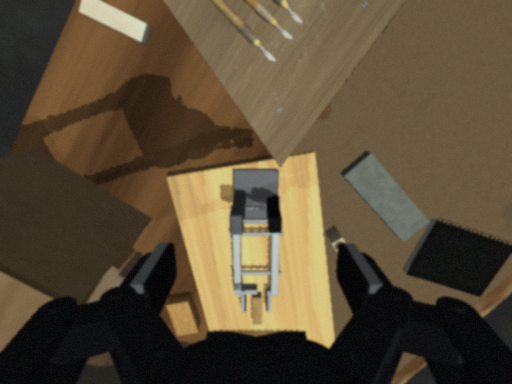

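The jaws are 34 mm apart, so the trigger is released. The blank lies free between them, and the reacher stands on the board with the arm clear of it.

```bash
python3 -c "
from rig import job
print(job.sign_off())"
```

```text
the job is handed in; nothing more can be done
None
```

I drew the blank out of the clip with the reacher, let it go on the board in front of the rack, and handed the job in at about 17.6 s of the 64 s allowed. The sign-off gave no verdict.

**How it went:**
- I slid the reacher in with its jaws centred on the blank to within 1 mm.
- I squeezed in small steps with the gripper set to 20 N. The fingers stopped at 42.9 mm, with almost no sideways load on the wrist.
- I pulled straight out, opened the fingers in steps and lifted the arm clear.

**Last checks, from the top and wrist cameras:**
- **Blank:** its centre is about 139 mm from the rack's origin (the limit is 128 mm), leaving a gap of about 31 mm to the rack. It lies flat between the open jaws without touching them.
- **Reacher:** it stands on the board, and the jaws are 34 mm apart, so the trigger is released.
- **Robot:** it touches nothing, and the wrist force is about 1 N.
- **Bystanders:** none was touched as far as the pictures show. I did not measure where they ended up.

No check failed. The two cameras disagreed by 1–2 mm, which is within their calibration. The force of the jaws on the blank could not be measured; I inferred it from the grip setting and the stalled fingers.

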